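Tare the balance through its recessed key

TASK

Tare the balance with the empty beaker standing on its pan: with the fingertip, push the sliding shutter by its orange ridge all the way to its right-hand stop, so that it uncovers the green key and covers the red one; then reach into the well, press the green key gently but fully down, keep it down for a good second and let it come up again, leaving the shutter over the red key. Never press the red key, do not touch the pan or the beaker, do not disturb the bottle and tape beside the balance, and grasp or lift nothing.

Things in the scene. Friction and masses are not known exactly. Their poses are not given: they have to be found in the camera images.
- balance: White laboratory balance fixed on the bench, 300 (x) x 200 (y) x 56 mm, turned about z. Origin: centre of its underside, on the bench. Its x axis points from the keys (front, nearest the robot) to the pan (rear), y to its left as the robot sees it, z up. The flat front deck is 50 mm above the bench; a black display strip up to 66 mm high lies from x = -40 to -8 mm.
- shutter (a joint): Sliding shutter on the balance deck, in m: 0 = over the green key, 0.084 = at its right-hand stop (towards the balance's -y), over the red key. It slides stiffly (about 1.2 N) and stays where it is left. At the start it is within 6 mm of 0.
- shutter_ridge (a point): Middle of the top edge of the shutter's upright orange ridge, 78 mm above the bench; moves with it. The ridge is 44 mm along balance x, 6 mm thick along y, and stands 24 mm above the middle of the grey plate (54 by 64 mm along y, top about 55 mm above the bench), which runs between 6 mm high rails. Push the ridge's flat left (+y) face to slide it right.
- tare_key (a joint): Travel of the green key, in m: 0 = up, 0.005 = fully down. A spring lifts it again; it takes 2 N to start and 4 N to hold fully down, then meets a hard stop.
- tare_key_top (a point): Centre of the top face of the green key, 24 mm (balance x) by 34 mm (y), 36 mm above the bench when up, 14 mm below the deck; moves with the key. It sits in the middle of a rectangular well, open at the top, 38 mm along balance x by 50 mm along y and 26 mm deep, centred at x = -95, y = +42 mm in the balance's frame.
- cal_key (a joint): Travel of the red key, in m: 0 = up, 0.005 = fully down. Same size and spring as the green one. Must not be pressed.
- cal_key_top (a point): Centre of the top face of the red key, in a like well centred at x = -95, y = -42 mm in the balance's frame (right of the green one).
- pan: Round steel weighing pan of the balance, 124 mm across, its top 67 mm above the bench, centred on the balance's y = 0 at x = +70 mm. Origin: on its axis, 56 mm above the bench.
- weigh_beaker: Loose clear beaker, 55 mm across, 66 mm high, standing on the pan. Origin: centre of its underside; z up its axis. Not to be touched.
- amber_bottle: Loose amber bottle with black cap, 45 mm across, 85 mm high, standing on the bench left of the balance. Origin: centre of its underside.
- tape_roll: Loose roll of white label tape, 66 mm across, 19 mm high, lying on the bench right of the balance. Origin: centre of its underside.

How it is judged:
By the outcome, as a careful person would: the job done as asked, in the order asked, and still so for the second after the job is handed in, with the robot touching nothing.
It also fails if it takes over 50 s, if anything falls off the work surface, if the arm or the gripper's body presses on something with over 40 N, if the wrist force passes 120 N, or if a joint passes its speed limit or range.

ROBOT

A 7-joint arm with a two-finger parallel gripper is mounted at the origin on a cart in front of the work surface, level with it; the furniture and walls round the work are solid. World frame = base frame: x ahead of the robot, y to its left, z up, the work surface at z = 0. Lengths are in mm, angles in rad, forces in N, time in s.
With the tool pointing down it reaches from about 400 to 875 mm from the base axis. Payload 4.4 kg.
Tool frame: the origin (TCP) lies midway between the tips of the shut fingers; the grasp point (between the pads) lies 19 mm behind it; z points along the fingers, y is the line along which they close (so a half turn about z gives the same grasp; the last joint's range is limited). The gripper opens to 85 mm and grips with 20 to 120 N. Pads are 22 mm wide; open, the fingers measure 114 mm over their backs; the gripper's body (76 mm by 85 mm) begins 54 mm behind the grasp point. The pads swing forward as they close: fully open they stand 13 mm farther back than shut.
Start: joints at [1.196, 0.628, 0.038, 1.517, -0.027, 0.996, -0.02], TCP at [197.573, -619.26, 231.313] pointing down, gripper open.
Joint ranges: [-3.06, 3.06], [-0.37, 2.12], [-1.25, 1.32], [0.18, 2.47], [-1.1, 4.24], [0.23, 1.98], [-2.94, 2.94]. Speed limits (rad/s): [2.57, 2.57, 3.14, 3.14, 3.14, 3.14, 3.14].

INTERFACE

Orientations are given as [roll, pitch, yaw] about the fixed x, y, z axes, in that order (R = Rz(yaw) Ry(pitch) Rx(roll)).
In Python, from cell import ctrl gives the robot as it stands.
- The arm moves only by the shell command python3 -m handwheel 'ROWS'. ROWS is JSON, a list of rows, each a list of 3 entries, a list of its own where there are three numbers: the turn, a rotation vector about the tool's x, y, z in degrees, then the shift along the tool's x, y, z in m, then the closure, from 0 (fully open) to 1 (shut). A call has 1 to 5 rows; each row shifts and turns the commanded pose from where the row before left it, along the tool's axes as they then stand; what a row does not reach is not made up. A row lasts 1/12 s, in which the tool goes at most 41.7 mm and 7.16 degrees, less where a joint would pass 70% of its speed; a pose out of reach is approached as far as the arm can. A call is refused whole if a number of a shift passes 0.0417 or a number of a turn 7.16, either way. A call with a gripper value outside its range is refused whole. The fingers move at their own pace and stop on an object; the grip force is fixed at half the most. Time passes only in rows, so rows that do not move let the fingers close. It gives the time, the measured TCP pose, the force, the opening and the grip force at its end, in the units of the state.
- ctrl.read_state(): the state, without advancing time (a new reading comes with each control period).
- ctrl.get_image(name): name is "scene" or "side" or "wrist"; returns a dict with "pixels" (384x512x3 uint8, red, green, blue), "fx", "fy", "cx", "cy" (pixels), "k1" (the pictures are not rectified: a ray, as slopes to the right and down, at radius r is drawn at 1 + k1 r^2 times it, then the intrinsics apply), "pose" (4x4, takes a point from camera to world coordinates); the wrist camera has in their place "T_tool_cam" (4x4, takes a point from camera to tool coordinates, whose origin is the TCP and whose axes are the flange's). Camera axes: x right, y up, looking along -z (the intrinsics and any distortion apply to the point x, -y, -z); pixel columns grow to the right and rows downward; lengths in mm; the calibration is good to about 2 mm. A picture is of the moment at which its call begins: read the wrist's pose just before it. There is no depth.
- ctrl.finish_job(): hands the job in; it is judged then, once.
The state is a dict: "clock": time; "qpos": joint angles; "qd": joint speeds; "tau": joint torques, N m; "eef_pos": TCP position; "tool_rot": TCP orientation; "force": force on the tool from outside, world axes, zero at the start; "torque": the same for the moment, N m; "width": finger opening in mm; "gripper_force": force on a finger pad.
Only numpy, scipy, OpenCV 4.12 (cv2) and the standard library are available. Lean on these libraries where they do the work, as an engineer would, in place of code of your own. Each camera call takes 0.05 s, during which the arm holds its last target. There are 200 camera calls.

## Working session

There is one attempt and no reset: what is moved stays moved. The work goes in short steps, Python scripts to look and compute and a shell command to move; the robot and the scene stay as the last step left them, time stands still between calls to the robot, and variables do not carry over. Pictures are saved under pics/ and viewed, at most 10 in all, crops included, and the job is handed in when it is done.

```bash
mkdir -p pics; python3 - <<'E'
from cell import ctrl
import cv2
s=ctrl.read_state();print({k:s[k] for k in('clock','eef_pos','tool_rot','width','force')})
for n in('scene','side'):
    i=ctrl.get_image(n);cv2.imwrite(f'pics/{n}0.png',cv2.cvtColor(i['pixels'],cv2.COLOR_RGB2BGR));print(n,i['fx'],i['fy'],i['cx'],i['cy'],i['k1'],i['pose'])
E
```

```text
{'clock': 0.0, 'eef_pos': array([ 197.37528635, -618.66235956,  230.40603956]), 'tool_rot': array([-3.13973231e+00,  2.44776692e-05,  3.08810954e-01]), 'width': 85.01571916625383, 'force': array([-0.21116557,  0.69252736, -0.14820834])}
scene 368.05237529001687 368.05237529001687 249.13179511487783 187.7747930229669 -0.10295296427722685 [[ 8.29416535e-01  3.94085457e-01 -3.95935430e-01  2.41372297e+02]
 [-5.58352428e-01  6.07186275e-01 -5.65302922e-01 -4.25855516e+02]
 [ 1.76288986e-02  6.89943099e-01  7.23648908e-01  7.54826258e+02]
 [ 0.00000000e+00  0.00000000e+00  0.00000000e+00  1.00000000e+00]]
side 359.3524585285822 359.3524585285822 254.7195346609379 195.47348626059966 0.022724193206516145 [[ 9.53660109e-01  1.01264829e-01 -2.83333426e-01  3.59286218e+02]
 [-3.00663162e-01  3.56957924e-01 -8.84410936e-01 -6.91421918e+02]
 [ 1.15783897e-02  9.28615354e-01  3.70863137e-01  4.21186050e+02]
 [ 0.00000000e+00  0.00000000e+00  0.00000000e+00  1.00000000e+00]]
```

View pics/scene0.png

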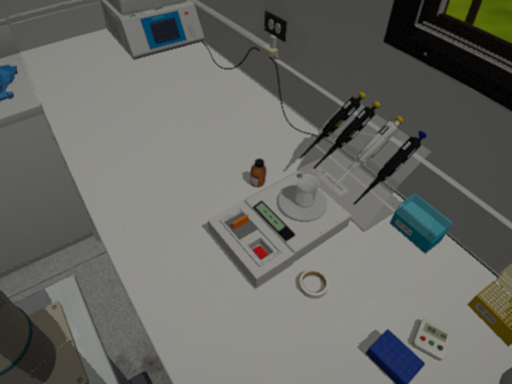

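View pics/side0.png

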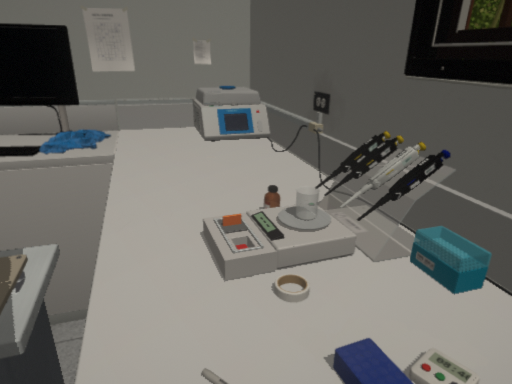

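The scene view shows the balance around (280,225), with the orange ridge at (240,222) and the red key at (260,252). The side view shows the ridge at (232,220). I'll enlarge both.

```bash
python3 - <<'E'
import cv2,numpy as np
a=cv2.imread('pics/scene0.png')[165:290,200:360]; b=cv2.imread('pics/side0.png')[180:280,195:355]
for n,c in(('a',a),('b',b)): cv2.imwrite(f'pics/crop_{n}.png',cv2.resize(c,(0,0),fx=4.8,fy=4.8,interpolation=cv2.INTER_CUBIC))
E
```

```text
(no output)
```

View pics/crop_a.png

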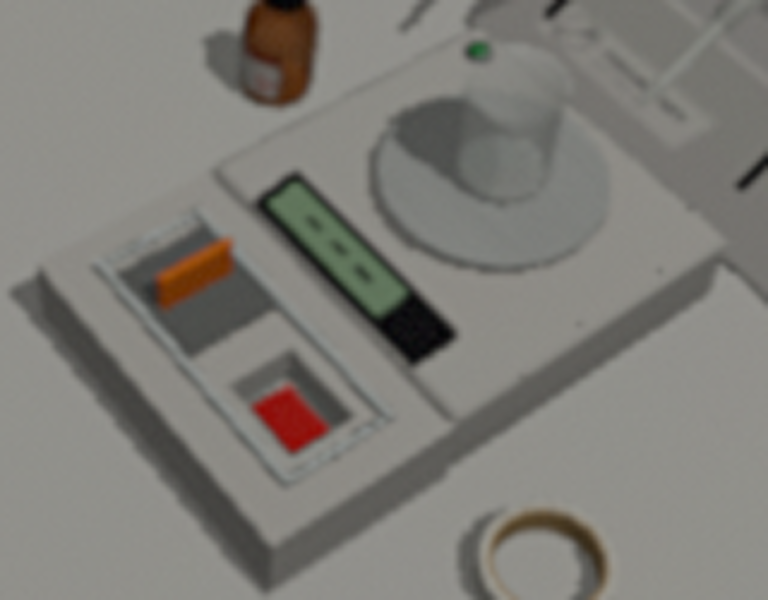

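View pics/crop_b.png

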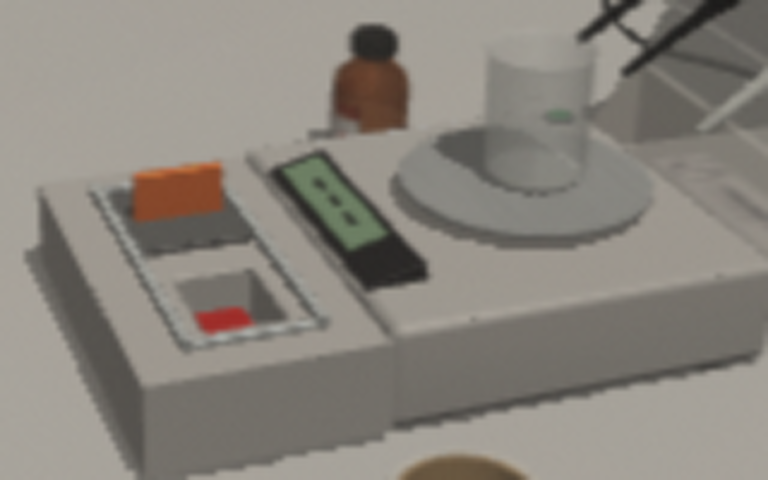

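The crops show the front deck corners (crop a (42,272) and (270,547); b (40,190) and (147,388)), the ridge top (a 157,278 to 231,239; b 134,174 to 222,165) and the red key. Next I'll fit the balance pose to these.

```bash
cat > h.py <<'E'
import numpy as np
from cell import ctrl
def proj(i,P,pose):
    P=np.asarray(P,float); p=(P-pose[:3,3])@pose[:3,:3]
    u=np.c_[p[:,0],-p[:,1]]/-p[:,2:]; u*=1+i['k1']*(u**2).sum(1,keepdims=True)
    return u*[i['fx'],i['fy']]+[i['cx'],i['cy']]
def b2w(q,P):
    P=np.asarray(P,float);c,s=np.cos(q[2]),np.sin(q[2])
    return np.c_[q[0]+c*P[:,0]-s*P[:,1],q[1]+s*P[:,0]+c*P[:,1],P[:,2]]
E
cat > fit.py <<'E'
from h import *
from scipy.optimize import least_squares
S,D=ctrl.get_image('scene'),ctrl.get_image('side')
M=dict(FL=(-150,100,50),FR=(-150,-100,50),FRb=(-150,-100,0),RR=(150,-100,56),RK=(-95,-42,36),RRb=(150,-100,0),BE=(70,0,67))
# ridge ends: y = 42 - s
A=dict(FL=(42,272),FR=(270,547),FRb=(268,592),RR=(724,245),RK=(291,418),R1=(157,278),R2=(231,239),BE=(490,180))
B=dict(FL=(40,190),FR=(146,388),FRb=(143,475),RRb=(757,358),R1=(134,174),R2=(222,165),BE=(522,188))
A.pop('BE');B.pop('BE')
def res(q):
    m=dict(M,R1=(-117,42-q[3],78),R2=(-73,42-q[3],78)); r=[]
    for im,pts,o in((S,A,(200,165)),(D,B,(195,180))):
        w=b2w(q,[m[k] for k in pts]); r.append(proj(im,w,im['pose'])-(np.array(list(pts.values()))/4.8+o-.4))
    return np.vstack(r).ravel()
f=least_squares(res,[600,-300,0,0],loss='soft_l1',x_scale=[10,10,.1,5])
print(f.x,np.degrees(f.x[2]));print(list(A)+list(B));print(res(f.x).reshape(-1,2).round(1).tolist())
q=f.x
print('ridge,green,red',b2w(q,[(-95,42-q[3],78),(-95,42,36),(-95,-42,36)]).round(1).tolist())
E
python3 fit.py
```

```text
[ 6.33331638e+02 -4.21806232e-01 -6.23588299e+00  6.26149944e+00] -357.28977678807917
['FL', 'FR', 'FRb', 'RR', 'RK', 'R1', 'R2', 'FL', 'FR', 'FRb', 'RRb', 'R1', 'R2']
[[-2.2, -1.5], [0.0, 0.0], [-0.3, 1.8], [1.0, -1.9], [-0.9, -0.2], [-0.2, 0.7], [-0.4, 0.3], [-0.6, -1.8], [0.1, -0.8], [1.2, 3.0], [2.4, 1.2], [-0.0, -0.2], [0.2, -0.9]]
ridge,green,red [[536.7, 30.8, 78.0], [536.5, 37.0, 36.0], [540.4, -46.9, 36.0]]
```

```bash
python3 -m handwheel '[[[0,0,5],[0,0,0],1],[[0,0,5],[0,0,0],1],[[0,0,5],[0,0,0],1],[[0,0,0],[0.0195,-0.0355,0],1],[[0,0,0],[0.0195,-0.0355,0],1]]'
for r in 1 ; do :; done
python3 -m handwheel '[[[0,0,0],[0.0195,-0.0355,0],1],[[0,0,0],[0.0195,-0.0355,0],1],[[0,0,0],[0.0195,-0.0355,0],1],[[0,0,0],[0.0195,-0.0355,0],1],[[0,0,0],[0.0195,-0.0355,0],1]]'
```

```text
clock: 0.62
eef_pos: [231.6, -547.1, 230.6]
tool_rot: [3.141, 0.001, 0.042]
force: [1.1, 0.8, -0.0]
width: 25.4
gripper_force: 0.0
clock: 1.03
eef_pos: [322.7, -362.8, 231.4]
tool_rot: [3.142, -0.0, 0.047]
force: [1.2, -0.1, 0.5]
width: 0.1
gripper_force: 0.0
```

```bash
python3 -m handwheel '[[[0,0,0],[0.0195,-0.0355,0],1],[[0,0,0],[0.0195,-0.0355,0],1],[[0,0,0],[0.0195,-0.0355,0],1],[[0,0,0],[0.0195,-0.0355,0],1],[[0,0,0],[0.0195,-0.0355,0],1]]'
python3 -m handwheel '[[[0,0,0],[0.0195,-0.0355,0],1],[[0,0,0],[0.0195,-0.0355,0],1],[[0,0,0],[0.0195,-0.0355,0],1],[[0,0,0],[0.0195,-0.0355,0],1],[[0,0,0],[0,0,0],1]]'
python3 - <<'E'
from h import *
import cv2
s=ctrl.read_state();print(s['eef_pos'],s['tool_rot'])
i=ctrl.get_image('wrist');print({k:i[k] for k in i if k!='pixels'})
cv2.imwrite('pics/w1.png',cv2.resize(cv2.cvtColor(i['pixels'],cv2.COLOR_RGB2BGR),(768,576),interpolation=cv2.INTER_CUBIC))
E
```

```text
clock: 1.45
eef_pos: [411.8, -180.9, 231.5]
tool_rot: [3.141, -0.0, 0.047]
force: [-0.3, -1.0, -0.8]
width: 0.3
gripper_force: 0.0
clock: 1.87
eef_pos: [486.3, -27.8, 231.5]
tool_rot: [-3.137, -0.004, 0.059]
force: [0.6, 0.6, -0.1]
width: 0.1
gripper_force: 0.0
[486.34761151 -27.83251652 231.47154683] [-3.13682128 -0.00416805  0.05938654]
{'fx': 310.8331411309353, 'fy': 310.8331411309353, 'cx': 254.36440657296228, 'cy': 190.90126157481183, 'k1': -0.01911507707845695, 'T_tool_cam': array([[-2.90175171e-04,  9.57101989e-01,  2.89751096e-01,
         7.43110812e+01],
       [ 9.99999784e-01,  1.06755471e-04,  6.48830105e-04,
        -7.39309654e-01],
       [ 5.90064070e-04,  2.89751222e-01, -9.57101813e-01,
        -1.42978910e+02],
       [ 0.00000000e+00,  0.00000000e+00,  0.00000000e+00,
         1.00000000e+00]])}
```

View pics/w1.png

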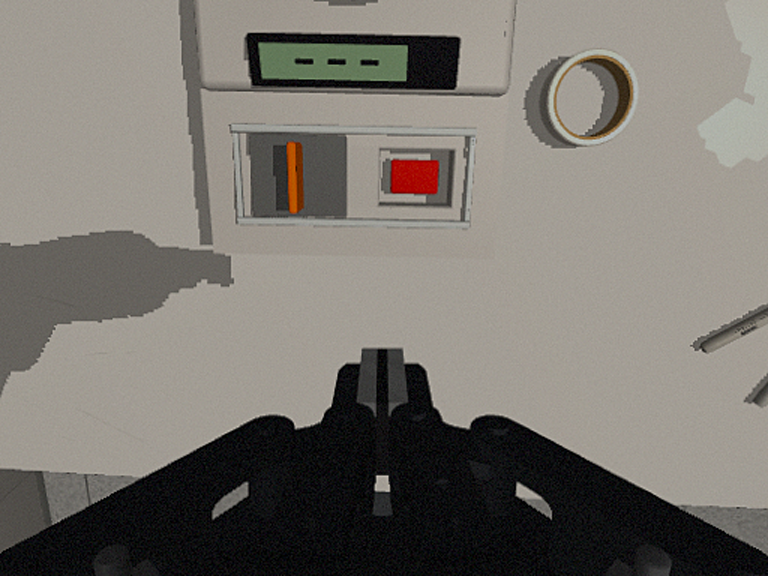

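Wrist view: ridge top at about x=292, y 141–213; red key at about (414,177); its well spans 379–453 by 149–206; the shut fingertips are at (382,350). I'll refit from this near view.

```bash
cat > fitw.py <<'E'
from h import *
import cv2
from scipy.optimize import least_squares
from scipy.spatial.transform import Rotation as Ro
s=ctrl.read_state(); i=ctrl.get_image('wrist')
T=np.eye(4);T[:3,:3]=Ro.from_euler('xyz',s['tool_rot']).as_matrix();T[:3,3]=s['eef_pos']
pose=T@i['T_tool_cam']
p=i['pixels'].astype(int)
red=(p[...,0]>150)&(p[...,1]<50); 
org=(p[...,0]>150)&(p[...,1]>50)&(p[...,2]<50)&(p[...,1]<130)
for n,m in(('red',red),('org',org)):
    y,x=np.nonzero(m[:160]); print(n,x.min(),x.max(),y.min(),y.max(),x.mean(),y.mean())
O={'wFL':(379,206),'wFR':(453,206),'wBR':(453,149),'wBL':(379,149),'K':(414.3,177),'R1':(292,213),'R2':(292.5,141)}
m={'wFL':(-114,-17,50),'wFR':(-114,-67,50),'wBR':(-76,-67,50),'wBL':(-76,-17,50),'K':(-95,-42,36)}
def res(q):
    mm=dict(m,R1=(-117,42-q[3],78),R2=(-73,42-q[3],78))
    return (proj(i,b2w(q,[mm[k] for k in O]),pose)-(np.array(list(O.values()))/1.5-.2)).ravel()
f=least_squares(res,[633,0,.047,5]);q=f.x
print(s['eef_pos'],s['tool_rot'],q);print(list(O),res(q).reshape(-1,2).round(1).tolist())
print('ridge,green,red',b2w(q,[(-95,42-q[3],78),(-95,42,36),(-95,-42,36)]).round(1).tolist())
E
python3 fitw.py
```

```text
red 257 287 105 125 271.8222222222222 114.79047619047618
org 186 192 92 138 188.9484126984127 115.12301587301587
[484.3144239  -32.1790114  231.22691592] [-3.13961721e+00 -1.44172734e-03  5.60117610e-02] [ 6.32518426e+02 -5.53780501e+00  3.66827054e-02  5.23667480e+00]
['wFL', 'wFR', 'wBR', 'wBL', 'K', 'R1', 'R2'] [[-0.2, -0.5], [-1.3, 0.4], [0.9, 0.3], [0.4, -0.7], [0.2, -0.3], [1.0, 0.5], [-1.0, 0.2]]
ridge,green,red [[536.2, 27.7, 78.0], [536.0, 32.9, 36.0], [539.1, -51.0, 36.0]]
```

```bash
sed -i "s|^def res|O={k:(a-5.8,b-4.3) for k,(a,b) in O.items()}\ndef res|" fitw.py; python3 fitw.py
```

```text
red 253 283 103 123 268.45238095238096 112.96984126984127
org 182 188 91 137 184.96 113.892
[482.92120123 -35.29015128 231.09301019] [-3.14127837e+00  2.65298548e-04  5.16603175e-02] [ 6.33518157e+02 -5.35419866e+00  3.33134039e-02  5.82773206e+00]
['wFL', 'wFR', 'wBR', 'wBL', 'K', 'R1', 'R2'] [[-0.3, -0.4], [-1.2, 0.5], [0.9, 0.2], [0.2, -0.7], [0.3, -0.2], [1.1, 0.5], [-1.1, -0.0]]
ridge,green,red [[537.4, 27.6, 78.0], [537.2, 33.5, 36.0], [540.0, -50.5, 36.0]]
```

```bash
python3 -m handwheel '[[[0,0,0],[0,0,0],1],[[0,0,0],[0,0,0],1],[[0,0,0],[0,0,0],1],[[0,0,0],[0,0,0],1],[[0,0,0],[0,0,0],1]]'
python3 - <<'E'
from h import *
import cv2
s=ctrl.read_state();print(s['eef_pos'],s['tool_rot'])
i=ctrl.get_image('wrist');s=ctrl.read_state();print(s['eef_pos'],s['tool_rot'])
cv2.imwrite('pics/w2.png',cv2.resize(cv2.cvtColor(i['pixels'],cv2.COLOR_RGB2BGR)[60:180,130:330],(800,480),interpolation=cv2.INTER_CUBIC))
E
```

```text
clock: 2.43
eef_pos: [482.4, -37.9, 231.4]
tool_rot: [3.142, -0.0, 0.046]
force: [-0.2, 0.1, -0.4]
width: -0.2
gripper_force: 0.0
[482.38229317 -37.94688742 231.38539044] [ 3.14152616e+00 -6.93903788e-05  4.55455922e-02]
[482.44383626 -37.77991148 231.38591587] [ 3.14155369e+00 -1.00141749e-04  4.58542198e-02]
```

View pics/w2.png

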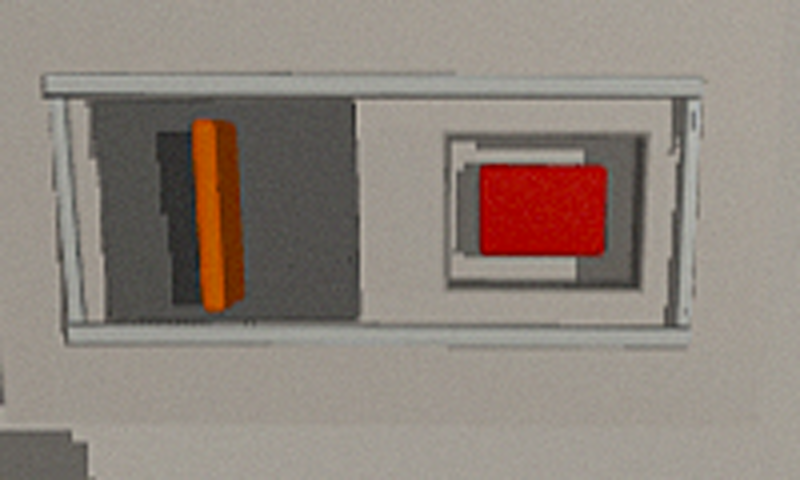

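Settled close-up: ridge top from (203,120) to (213,311), red key centre (544,210), well corners (446,133), (648,135), (640,288), (447,288).

```bash
python3 - <<'E'
t=open('fitw.py').read()
import re
t=re.sub(r"O=\{k.*\n","",t)
t=re.sub(r"O=\{'wFL.*\n","O={'wFL':(447,288),'wFR':(640,288),'wBR':(648,135),'wBL':(446,133),'K':(544,210),'R1':(213,311),'R2':(203,120)}\n",t)
t=t.replace("/1.5-.2)","/4+[130-.4,60-.4])")
open('fitw.py','w').write(t)
E
python3 fitw.py
```

```text
red 251 281 102 122 265.59779179810727 111.95583596214512
org 178 185 90 136 181.924 113.0
[482.44383626 -37.77991148 231.38591587] [ 3.14155369e+00 -1.00141749e-04  4.58542198e-02] [ 6.35031135e+02 -1.27761055e-02  4.11091036e-02  4.71108745e+00]
['wFL', 'wFR', 'wBR', 'wBL', 'K', 'R1', 'R2'] [[0.1, -0.0], [0.3, 0.2], [-0.3, -0.1], [0.1, 0.2], [-0.1, -0.0], [0.2, 0.3], [-0.2, -0.6]]
ridge,green,red [[538.6, 33.3, 78.0], [538.4, 38.0, 36.0], [541.8, -45.9, 36.0]]
```

```bash
python3 -m handwheel '[[[0,0,0.3],[0.0150,-0.0250,0],1],[[0,0,0],[0.0150,-0.0250,0.01],1],[[0,0,0],[0.0150,-0.0250,0.02],1],[[0,0,0],[0.0100,-0.0160,0.03],1],[[0,0,0],[0.0045,-0.0082,0.03],1]]'
python3 -m handwheel '[[[0,0,0],[0,0,0.03],1],[[0,0,0],[0,0,0.01],1],[[0,0,0],[0,0,0],1],[[0,0,0],[0,0,0],1],[[0,0,0],[0,0,0],1]]'
```

```text
clock: 2.95
eef_pos: [540.1, 68.1, 141.0]
tool_rot: [-3.139, -0.004, 0.045]
force: [0.7, 0.2, 0.8]
width: -0.3
gripper_force: 0.0
clock: 3.37
eef_pos: [538.9, 63.9, 102.9]
tool_rot: [-3.142, -0.003, 0.041]
force: [-0.3, -0.4, -0.3]
width: 0.0
gripper_force: 0.0
```

```bash
python3 -m handwheel '[[[0,0,0],[-0.001,0,0.015],1],[[0,0,0],[0,0,0.012],1],[[0,0,0],[0,0,0.008],1],[[0,0,0],[0,0,0.002],1],[[0,0,0],[0,0,0],1]]'
python3 -m handwheel '[[[0,0,0],[0,0,0],1],[[0,0,0],[0,0,0],1]]'
python3 - <<'E'
from h import *
import cv2
i=ctrl.get_image('wrist');s=ctrl.read_state();print(s['eef_pos'],s['tool_rot'],s['force'])
cv2.imwrite('pics/w3.png',cv2.cvtColor(i['pixels'],cv2.COLOR_RGB2BGR))
E
```

```text
clock: 3.78
eef_pos: [537.1, 64.2, 64.9]
tool_rot: [-3.142, -0.001, 0.041]
force: [-0.7, -0.3, 0.2]
width: 0.3
gripper_force: 0.0
clock: 3.95
eef_pos: [537.4, 64.4, 65.2]
tool_rot: [-3.141, -0.002, 0.042]
force: [-0.2, 0.2, 0.1]
width: 0.2
gripper_force: 0.0
[537.36624352  64.44546561  65.11568763] [-3.14142648e+00 -1.54832372e-03  4.16712921e-02] [-0.18920237  0.26698012 -0.4320888 ]
```

View pics/w3.png

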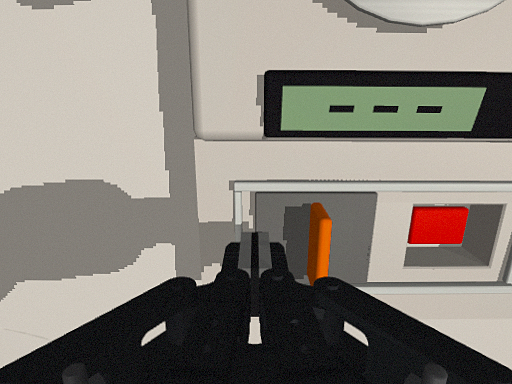

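Fingertips (239–271, 235) are left of the ridge (308–330, 203–283), clear of the rails and at the right height. Pushing now.

```bash
python3 -m handwheel '[[[0,0,0],[0,0.006,0],1],[[0,0,0],[0,0.006,0],1],[[0,0,0],[0,0.004,0],1],[[0,0,0],[0,0.004,0],1],[[0,0,0],[0,0.006,0],1]]'
python3 -m handwheel '[[[0,0,0],[0,0.008,0],1],[[0,0,0],[0,0.008,0],1],[[0,0,0],[0,0.008,0],1],[[0,0,0],[0,0.008,0],1],[[0,0,0],[0,0.008,0],1]]'
python3 -m handwheel '[[[0,0,0],[0,0.008,0],1],[[0,0,0],[0,0.008,0],1],[[0,0,0],[0,0.005,0],1],[[0,0,0],[0,0.004,0],1],[[0,0,0],[0,0.003,0],1]]'
```

```text
clock: 4.42
eef_pos: [537.9, 38.6, 64.4]
tool_rot: [-3.141, -0.0, 0.042]
force: [-0.1, 0.8, 1.3]
width: 0.2
gripper_force: 0.7
clock: 4.83
eef_pos: [539.6, -2.6, 64.3]
tool_rot: [3.141, -0.0, 0.041]
force: [0.5, 0.5, 2.0]
width: 0.3
gripper_force: 0.8
clock: 5.25
eef_pos: [540.6, -30.1, 64.3]
tool_rot: [3.142, 0.0, 0.041]
force: [-0.7, 1.0, 1.6]
width: 0.3
gripper_force: 0.9
```

```bash
python3 -m handwheel '[[[0,0,0],[0,0.002,0],1],[[0,0,0],[0,0.002,0],1],[[0,0,0],[0,0.001,0],1],[[0,0,0],[0,0.001,0],1],[[0,0,0],[0,0,0],1]]'
python3 -m handwheel '[[[0,0,0],[0,0.001,0],1],[[0,0,0],[0,0.001,0],1],[[0,0,0],[0,0.001,0],1],[[0,0,0],[0,0,0],1]]'
```

```text
clock: 5.67
eef_pos: [540.6, -30.5, 64.3]
tool_rot: [-3.136, 0.001, 0.046]
force: [-1.7, 10.7, 2.8]
width: -0.1
gripper_force: 5.2
clock: 6.0
eef_pos: [540.6, -30.7, 64.4]
tool_rot: [-3.134, 0.001, 0.048]
force: [-1.1, 15.9, 3.6]
width: -0.4
gripper_force: 7.9
```

Hard stop reached: the force rose to 16 N with no further motion. Backing off, lifting and looking from above.

```bash
python3 -m handwheel '[[[0,0,0],[0,-0.008,0],1],[[0,0,0],[0,-0.014,0],1],[[0,0,0],[0,-0.014,-0.02],1],[[0,0,0],[0,-0.014,-0.03],1],[[0,0,0],[0,-0.012,-0.03],1]]'
python3 -m handwheel '[[[0,0,0],[0,-0.012,-0.03],1],[[0,0,0],[-0.03,0,-0.015],1],[[0,0,0],[-0.02,0,0],1],[[0,0,0],[0,0,0],1],[[0,0,0],[0,0,0],1]]'
python3 -m handwheel '[[[0,0,0],[0,0,0],1],[[0,0,0],[0,0,0],1],[[0,0,0],[0,0,0],1]]'
python3 - <<'E'
from h import *
import cv2
s=ctrl.read_state();i=ctrl.get_image('wrist');print(s['eef_pos'],s['tool_rot'],s['force'],i['T_tool_cam'][0,3])
cv2.imwrite('pics/w4.png',cv2.resize(cv2.cvtColor(i['pixels'],cv2.COLOR_RGB2BGR)[50:230,170:410],(800,600),interpolation=cv2.INTER_CUBIC))
E
```

```text
clock: 6.42
eef_pos: [537.2, 24.0, 144.3]
tool_rot: [3.141, 0.003, 0.042]
force: [0.4, -0.4, 0.1]
width: -0.2
gripper_force: 0.0
clock: 6.83
eef_pos: [487.2, 33.0, 189.7]
tool_rot: [3.141, 0.0, 0.042]
force: [0.3, -0.8, -0.4]
width: 0.1
gripper_force: 0.0
clock: 7.08
eef_pos: [488.6, 33.2, 188.9]
tool_rot: [3.141, 0.0, 0.041]
force: [-0.4, -0.5, 0.1]
width: -0.2
gripper_force: 0.0
[488.63653975  33.17618891 188.86929136] [3.14141235e+00 1.55166647e-04 4.14272409e-02] [-0.36433868 -0.49572958  0.067433  ] 74.29599529594344
```

View pics/w4.png

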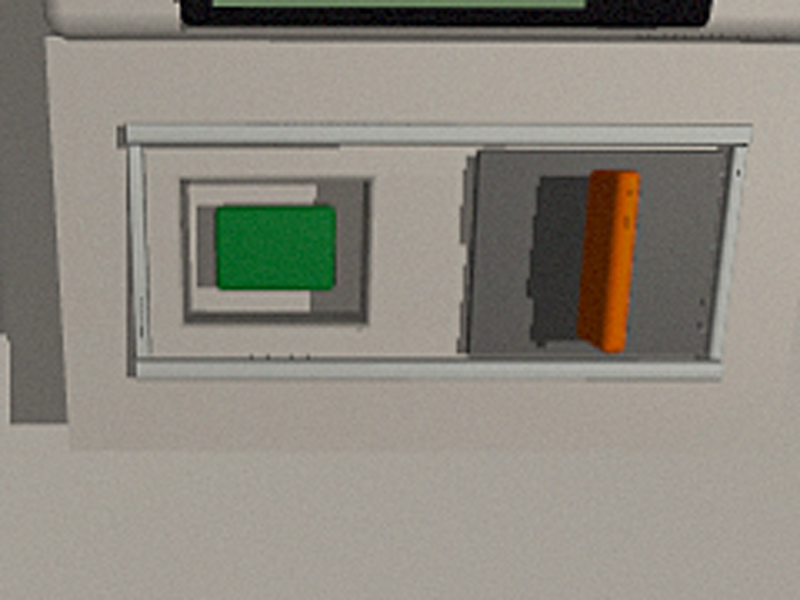

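Shutter is fully right against the end rail, green key uncovered, centred at (276,248) in a well of corners (183,324), (366,324), (374,178), (182,178). Refining the key position from this view.

```bash
python3 - <<'E'
t=open('fitw.py').read()
import re
t=re.sub(r"O=\{'wFL.*\n","O={'wFL':(183,324),'wFR':(366,324),'wBR':(374,178),'wBL':(182,178),'K':(276,248),'R1':(616,348),'R2':(627,172)}\n",t)
t=t.replace("-17,50","67,50").replace("-67,50","17,50").replace("-42,36),'R","42,36),'R").replace("'K':(-95,-42,36)","'K':(-95,42,36)")
t=t.replace("/4+[130-.4,60-.4])","/(10/3)+[170-.35,50-.35])").replace("[633,0,.047,5]","[633,0,.047,84]")
open('fitw2.py','w').write(t)
E
python3 fitw2.py 2>&1 | tail -6
```

```text
File "fitw2.py", line 12, in <module>
    y,x=np.nonzero(m[:160]); print(n,x.min(),x.max(),y.min(),y.max(),x.mean(),y.mean())
                                     ~~~~~^^
    return umr_minimum(a, axis, None, out, keepdims, initial, where)
ValueError: zero-size array to reduction operation minimum which has no identity
```

```bash
sed -i "/^for n,m/,+1d" fitw2.py; python3 fitw2.py
```

```text
[488.33909682  33.22921104 188.8768616 ] [3.14146895e+00 4.53781723e-04 4.15537010e-02] [ 6.34840652e+02 -8.32942286e-02  4.22622304e-02  8.36550655e+01]
['wFL', 'wFR', 'wBR', 'wBL', 'K', 'R1', 'R2'] [[0.5, -0.2], [0.6, -0.3], [-0.8, 0.2], [-0.4, 0.2], [0.1, -0.0], [-0.9, 1.4], [0.8, -1.2]]
ridge,green,red [[541.7, -45.7, 78.0], [538.2, 37.9, 36.0], [541.7, -46.1, 36.0]]
```

```bash
python3 -m handwheel '[[[0,0,0],[0.02,-0.001,0.02],1],[[0,0,0],[0.02,-0.001,0.03],1],[[0,0,0],[0.0098,-0.0006,0.03],1],[[0,0,0],[0,0,0.02],1],[[0,0,0],[0,0,0.01],1]]'
python3 -m handwheel '[[[0,0,0],[0,0,0],1],[[0,0,0],[0,0,0],1],[[0,0,0],[0,0,0],1],[[0,0,0],[0,0,0],1]]'
```

```text
clock: 7.65
eef_pos: [536.5, 37.9, 76.3]
tool_rot: [3.141, 0.004, 0.042]
force: [-0.7, 0.7, -0.4]
width: 0.0
gripper_force: 0.0
clock: 7.98
eef_pos: [538.5, 38.1, 80.8]
tool_rot: [-3.141, -0.003, 0.042]
force: [-0.2, 0.0, -0.7]
width: -0.1
gripper_force: 0.0
```

```bash
python3 -m handwheel '[[[0,0,0],[0,0,0.012],1],[[0,0,0],[0,0,0.012],1],[[0,0,0],[0,0,0.008],1],[[0,0,0],[0,0,0.004],1],[[0,0,0],[0,0,0.001],1]]'
python3 -m handwheel '[[[0,0,0],[0,0,0],1],[[0,0,0],[0,0,0],1],[[0,0,0],[0,0,0],1]]'
```

```text
clock: 8.4
eef_pos: [537.5, 38.0, 42.3]
tool_rot: [3.142, 0.0, 0.042]
force: [-0.6, -0.3, 0.7]
width: 0.3
gripper_force: 0.0
clock: 8.65
eef_pos: [538.1, 38.1, 42.9]
tool_rot: [-3.142, -0.001, 0.042]
force: [-0.6, -0.4, -0.9]
width: -0.2
gripper_force: 0.0
```

```bash
python3 -m handwheel '[[[0,0,0],[0,0,0.002],1],[[0,0,0],[0,0,0.002],1],[[0,0,0],[0,0,0.002],1],[[0,0,0],[0,0,0.001],1],[[0,0,0],[0,0,0],1]]'
python3 -m handwheel '[[[0,0,0],[0,0,0.001],1],[[0,0,0],[0,0,0.001],1],[[0,0,0],[0,0,0.001],1],[[0,0,0],[0,0,0],1]]'
```

```text
clock: 9.07
eef_pos: [537.7, 38.0, 35.2]
tool_rot: [3.142, -0.0, 0.042]
force: [1.4, 0.1, 2.0]
width: -0.2
gripper_force: 1.1
clock: 9.4
eef_pos: [537.7, 38.0, 32.3]
tool_rot: [-3.142, -0.0, 0.042]
force: [-0.7, -0.4, 3.0]
width: 0.1
gripper_force: 1.7
```

```bash
python3 -m handwheel '[[[0,0,0],[0,0,0.001],1],[[0,0,0],[0,0,0.0005],1],[[0,0,0],[0,0,0],1]]'
python3 -m handwheel '[[[0,0,0],[0,0,0.001],1],[[0,0,0],[0,0,0.0005],1],[[0,0,0],[0,0,0],1]]'
```

```text
clock: 9.65
eef_pos: [537.7, 38.0, 31.1]
tool_rot: [-3.142, -0.0, 0.042]
force: [-0.3, 0.2, 5.9]
width: 0.1
gripper_force: 2.7
clock: 9.9
eef_pos: [537.8, 38.0, 30.9]
tool_rot: [-3.142, -0.001, 0.042]
force: [-3.2, -0.2, 17.6]
width: -0.0
gripper_force: 9.1
```

Fully down on the stop; easing the force a little and holding.

```bash
python3 -m handwheel '[[[0,0,0],[0,0,-0.0006],1],[[0,0,0],[0,0,0],1],[[0,0,0],[0,0,0],1],[[0,0,0],[0,0,0],1]]'
for k in 1 2 3; do python3 -m handwheel '[[[0,0,0],[0,0,0],1],[[0,0,0],[0,0,0],1],[[0,0,0],[0,0,0],1],[[0,0,0],[0,0,0],1],[[0,0,0],[0,0,0],1]]'; done
```

```text
clock: 10.23
eef_pos: [537.7, 38.0, 31.0]
tool_rot: [-3.142, -0.001, 0.042]
force: [-3.5, -0.4, 13.5]
width: 0.0
gripper_force: 6.6
clock: 10.65
eef_pos: [537.7, 38.0, 31.0]
tool_rot: [-3.142, -0.001, 0.042]
force: [-3.3, -0.1, 14.0]
width: 0.0
gripper_force: 6.6
clock: 11.07
eef_pos: [537.8, 38.0, 31.0]
tool_rot: [-3.142, -0.001, 0.042]
force: [-2.3, 0.7, 13.2]
width: -0.2
gripper_force: 6.6
clock: 11.48
eef_pos: [537.7, 38.0, 31.0]
tool_rot: [-3.142, -0.001, 0.042]
force: [-2.8, 0.8, 12.8]
width: 0.0
gripper_force: 6.6
```

Held for over 1.5 s. Releasing straight up and stepping back.

```bash
python3 -m handwheel '[[[0,0,0],[0,0,-0.004],1],[[0,0,0],[0,0,-0.008],1],[[0,0,0],[0,0,-0.015],1],[[0,0,0],[0,0,-0.03],1],[[0,0,0],[0,0,-0.04],1]]'
python3 -m handwheel '[[[0,0,0],[0,0,-0.04],1],[[0,0,0],[-0.03,0,-0.02],1],[[0,0,0],[-0.02,0,0],1],[[0,0,0],[0,0,0],1],[[0,0,0],[0,0,0],1]]'
python3 -m handwheel '[[[0,0,0],[0,0,0],1],[[0,0,0],[0,0,0],1],[[0,0,0],[0,0,0],1],[[0,0,0],[0,0,0],1]]'
python3 - <<'E'
from h import *
import cv2
i=ctrl.get_image('wrist')
cv2.imwrite('pics/w5.png',cv2.cvtColor(i['pixels'],cv2.COLOR_RGB2BGR))
E
```

```text
clock: 11.9
eef_pos: [535.2, 37.8, 125.8]
tool_rot: [3.141, 0.006, 0.042]
force: [0.8, 0.4, 0.1]
width: 0.4
gripper_force: 0.0
clock: 12.32
eef_pos: [486.8, 35.8, 187.5]
tool_rot: [-3.142, -0.0, 0.042]
force: [0.7, 0.2, -0.6]
width: -0.1
gripper_force: 0.0
clock: 12.65
eef_pos: [488.0, 35.9, 186.4]
tool_rot: [3.142, 0.001, 0.042]
force: [0.1, 0.6, 0.6]
width: 0.2
gripper_force: 0.0
```

View pics/w5.png

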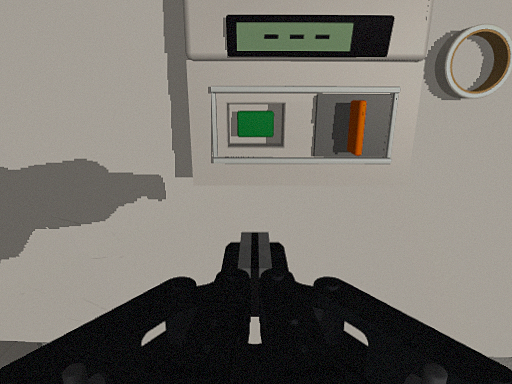

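The green key is up again at (255,124), the shutter is over the red key with its ridge at (358,128), and the gripper is clear.

```bash
python3 -c "
from cell import ctrl
print(ctrl.finish_job())"
```

```text
the job is handed in; nothing more can be done
None
```

The job is handed in, verdict not shown: the shutter is at its right stop over the red key; the green key was held fully down over 1.5 s (13–18 N against the stop) and is up again, and the arm is clear.

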